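Clear the moulding fixture and lock the carrier plate in

TASK

First put every aluminium casting scrap (on the fixture's bed, on the blue carrier plate and on the bench) into the grey scrap bin. Then slide the blue carrier plate under the lips of the green fixture's side channels, fully home against the back stop, and after that swing the red latch fully shut across the mouth behind it. Leave the rammer, the can and the brush alone.

Things in the scene. Friction and masses are not known exactly. Their poses are not given: they have to be found in the camera images.
- fixture: Green moulding fixture fixed to the bench, 195 x 210 mm, any yaw; origin on the bench (z = 0) under the centre of the plate's home place. +x: direction in which the plate slides in. Flat bed 30 mm above the bench, x = -100 to +95 mm. Dark back stop, 19 mm high on the bed, face at x = +75 mm: against it the plate is home, its centre over this origin.
- home (a point): Point on the fixture's bed above its origin, same axes. Side channels run along x: walls with inner faces at y = +-72.5 mm, steel lips from x = -38 to +77 mm, inner edges at y = +-62.5 mm, 13.5 mm clear between bed and lip, lip tops 49.5 mm above the bench. Mouth, x = -75 to -38 mm: walls flare outwards to about y = +-78 mm, lead-in lips rise to about 57 mm above the bench.
- plate_rib (a point): Middle (half-way up) of the yellow grip rib on the loose blue carrier plate; axes are the plate's. Plate 150 (x) x 140 (y) x 10 mm, about 0.5 kg, same either way round. The rib stands across its centre: 14 mm in x, 60 in y, 30 high. This point is 25 mm above the plate's underside; when home it is over the fixture's origin, 55 mm above the bench, plate's x along the fixture's x, either way round.
- board: Fixed plywood board 230 x 210 x 18 mm on which the carrier plate lies at the start; origin under its centre, on the bench.
- latch (a joint): Angle (rad) of the red swing latch at the fixture's mouth. 0: fully open, bar pointing away from the mouth; grows counter-clockwise seen from above up to 1.95 (stop), where the bar lies across the mouth just behind the plate. Starts between 0 and 0.3. Stays where it is left (friction about 0.06 N m, 1 to 2 N at the peg).
- latch_pivot (a point): Vertical pivot axis of the red latch, at x = -87, y = +94 mm in the fixture's frame, 55 mm above the bench. The latch bar is 12 mm wide, from 32 to 46 mm above the bench, reaching 66 mm from this axis. At joint value q the bar points along the angle 2.79 + q from the fixture's +x, counter-clockwise.
- latch_peg (a point): Middle of the upright brass peg near the end of the red latch bar, 54 mm from the pivot: 14 mm diameter, standing from 46 to 84 mm above the bench; this point is at 66 mm.
- bin: Fixed grey open-topped scrap bin, 165 x 165 mm, 70 mm high, walls and floor 5 mm; origin under its centre, on the bench.
- rammer: Bystander: wooden hand rammer, 220 mm long (its x), two heads 50 mm wide and a 26 mm shaft, lying on the bench; origin near its underside. Leave alone.
- can: Bystander: metal can, 72 mm diameter, 110 mm high; origin under its centre. Leave alone.
- brush: Bystander: flat bench brush lying on the bench, about 200 mm long; origin under its middle. Leave alone.
- scrap0_c (a point): Bright aluminium casting scrap, about 65 g, a broken gate: block 38 mm (x) x 26 mm (y) x 24 mm (z), with a low nub on its top that is only seen; this point is the block's centre. Starts on the fixture's bed, if present (None if absent).
- scrap1_c (a point): Bright aluminium casting scrap, about 65 g, a riser stub: upright cylinder 28 mm diameter, 30 mm high, axis at x = -3 mm from this point, with a tab 20 mm wide (y) and 16 mm high at its foot reaching to x = +22 mm; this point is half-way up the cylinder. Starts on the fixture's bed, if present (None if absent).
- scrap2_c (a point): Bright aluminium casting scrap, about 65 g, a broken gate: block 38 mm (x) x 26 mm (y) x 24 mm (z), with a low nub on its top that is only seen; this point is the block's centre. Starts on the fixture's bed, if present (None if absent).
- scrap3_c (a point): Bright aluminium casting scrap, about 65 g, a riser stub: upright cylinder 28 mm diameter, 30 mm high, axis at x = -3 mm from this point, with a tab 20 mm wide (y) and 16 mm high at its foot reaching to x = +22 mm; this point is half-way up the cylinder. Starts on the carrier plate beside the rib, if present (None if absent).
- scrap4_c (a point): Bright aluminium casting scrap, about 65 g, a broken gate: block 38 mm (x) x 26 mm (y) x 24 mm (z), with a low nub on its top that is only seen; this point is the block's centre. Starts on the carrier plate beside the rib, if present (None if absent).
- scrap5_c (a point): Bright aluminium casting scrap, about 65 g, a riser stub: upright cylinder 28 mm diameter, 30 mm high, axis at x = -3 mm from this point, with a tab 20 mm wide (y) and 16 mm high at its foot reaching to x = +22 mm; this point is half-way up the cylinder. Starts on the bench before the fixture's mouth, if present (None if absent).

How it is judged:
By the outcome, as a careful person would: the job done as asked, in the order asked, and still so for the second after the job is handed in, with the robot touching nothing.
Of scrap0, scrap1, scrap2, scrap3, scrap4, scrap5 only 4 to 6 are there at a start; the rules pass over those that are not, and their reading is None.
At some moment in a run one of scrap0, scrap1, scrap2, scrap3, scrap4, scrap5 may be knocked a few centimetres aside while the robot is not near it.
Once in a run the grip may slacken for a moment while it holds something.
It also fails if it takes over 210 s, if anything falls off the work surface, if the arm or the gripper's body presses on something with over 40 N, if the wrist force passes 120 N, or if a joint passes its speed limit or range.

ROBOT

A 7-joint arm with a two-finger parallel gripper is mounted at the origin on the work surface. World frame = base frame: x ahead of the robot, y to its left, z up, the work surface at z = 0. Lengths are in m, angles in rad, forces in N, time in s.
With the tool pointing down it reaches from about 0.4 to 0.875 m from the base axis. Payload 4.4 kg.
Tool frame: the origin (TCP) lies at the very end of the fingers, on their centre line; the grasp point (between the pads) lies 19 mm behind it; z points along the fingers, y is the line along which they close (so a half turn about z gives the same grasp; the last joint's range is limited). The gripper opens to 85 mm and grips with 20 to 120 N. Pads are 22 mm wide; open, the fingers measure 114 mm over their backs; the gripper's body (76 mm by 85 mm) begins 54 mm behind the grasp point. The pads swing forward as they close: fully open they stand 13 mm farther back than shut.
Start: joints at [-1.353, 0.628, 0.038, 1.517, -0.027, 0.996, -0.02], TCP at [0.182, 0.624, 0.231] pointing down, gripper open.
Joint ranges: [-3.06, 3.06], [-0.37, 2.12], [-1.25, 1.32], [0.18, 2.47], [-1.1, 4.24], [0.23, 1.98], [-2.94, 2.94]. Speed limits (rad/s): [2.57, 2.57, 3.14, 3.14, 3.14, 3.14, 3.14].

INTERFACE

Orientations are given as a unit quaternion [w, x, y, z].
In Python, from station import robot gives the robot as it stands.
- The arm moves only by the tool move_arm, never from a script. Its argument "series" is a list of rows, each a list of 3 entries, a list of its own where there are three numbers: the closure in counts, from 0 (fully open) to 255 (shut), then the shift along the tool's x, y, z in mm, then the turn about the tool's z in rad. In form: [[fingers, [dx, dy, dz], roll], ...]. A call has 1 to 10 rows; each row shifts and turns the commanded pose from where the row before left it, along the tool's axes as they then stand; what a row does not reach is not made up. A row lasts 1/10 s, in which the tool goes at most 50 mm and 8.59 degrees, less where a joint would pass 70% of its speed; a pose out of reach is approached as far as the arm can. A call is refused whole if a number of a shift passes 50 or a number of a turn 0.15, either way. A call with a gripper value outside its range is refused whole. The fingers move at their own pace and stop on an object; "squeeze" is the grip in N (left out, the last holds). Time passes only in rows, so rows that do not move let the fingers close. It gives the time, the measured TCP pose, the force, the opening and the grip force at its end, in the units of the state.
- robot.sense(): the state, without advancing time (a new reading comes with each control period).
- robot.get_image(name): name is "side" or "top"; returns a dict with "pixels" (480x640x3 uint8, red, green, blue), "z_map" (480x640 float32, m along the optical axis (not along the pixel's ray), 0 where there is no reading), "mtx" (3x3 intrinsics, pixels), "R" (3x3) and "t" (3): a world point X has camera coordinates R X + t. Camera axes: x right, y down, z forward; pixel columns grow to the right and rows downward; lengths in m; the calibration is good to about 2 mm. A picture is of the moment at which its call begins.
- robot.job_done(): hands the job in; it is judged then, once.
The state is a dict: "time": time; "q": joint angles; "joint_velocities": joint speeds; "joint_torque": joint torques, N m; "tcp_pos": TCP position; "tool_rot": TCP orientation; "wrist_force": force on the tool from outside, world axes, zero at the start; "moment": the same for the moment, N m; "opening": finger opening in m; "finger_force": force on a finger pad.
Only numpy, scipy, OpenCV 4.12 (cv2) and the standard library are available. Lean on these libraries where they do the work, as an engineer would, in place of code of your own. Each camera call takes 0.05 s, during which the arm holds its last target. There are 200 camera calls.

## Working session

There is one attempt and no reset: what is moved stays moved. The work goes in short steps, Python scripts to look and compute and a tool call to move; the robot and the scene stay as the last step left them, time stands still between calls to the robot, and variables do not carry over. Pictures are saved under pics/ and viewed, at most 14 in all, crops included, and the job is handed in when it is done.

Besides the shell and the picture viewer there is one more tool, called as name(argument=value, ...), one argument or row to a line, values as JSON. move_arm: Moves the arm, as the interface text tells. Its arguments: {"type":"object","properties":{"series":{"type":"array","items":{"type":"array"}},"squeeze":{"type":"number"}},"required":["series"]}

```bash
mkdir -p pics; ls
cat > h.py <<'E'
import numpy as np, cv2, pickle
from station import robot
def snap(n,tag):
    im=robot.get_image(n); pickle.dump(im,open(f'pics/{tag}.pkl','wb'))
    cv2.imwrite(f'pics/{tag}.png',im['pixels'][:,:,::-1]); return im
def load(tag): return pickle.load(open(f'pics/{tag}.pkl','rb'))
def px2w(im,u,v,z=None):
    """world point of pixel by depth, or on plane z"""
    K,R,t=im['mtx'],np.array(im['R']),np.array(im['t'])
    r=np.linalg.solve(K,[u,v,1.]); c=-R.T@t; d=R.T@r
    if z is None:
        D=im['z_map'][int(v)-1:int(v)+2,int(u)-1:int(u)+2]; D=np.median(D[D>0]); return c+d*D
    return c+d*(z-c[2])/d[2]
def cloud(im):
    K,R,t=im['mtx'],np.array(im['R']),np.array(im['t'])
    v,u=np.mgrid[:480,:640]; D=im['z_map']
    P=np.stack([(u-K[0,2])/K[0,0]*D,(v-K[1,2])/K[1,1]*D,D],-1)
    return (P-t)@R
E
python3 - <<'E'
from h import *
for n in('side','top'):
    im=snap(n,n+'0'); print(n,im['mtx'],-np.array(im['R']).T@im['t'],np.array(im['R']).round(3).tolist())
s=robot.sense(); print({k:np.round(v,3).tolist() for k,v in s.items()})
E
```

```text
pics
side [[528.24035988   0.         311.08180479]
 [  0.         528.24035988 241.58499316]
 [  0.           0.           1.        ]] [ 0.32735568 -0.78542885  0.91930873] [[0.948, -0.318, 0.006], [-0.229, -0.694, -0.683], [0.221, 0.646, -0.731]]
top [[514.19656117   0.         323.66035509]
 [  0.         514.19656117 243.2704167 ]
 [  0.           0.           1.        ]] [ 0.39057647 -0.04388143  1.33365351] [[-0.022, -1.0, -0.014], [-0.987, 0.024, -0.158], [0.158, 0.01, -0.987]]
{'time': 0.1, 'q': [-1.353, 0.629, 0.038, 1.518, -0.027, 0.996, -0.02], 'joint_velocities': [0.0, -0.003, 0.002, -0.001, -0.0, 0.0, 0.0], 'joint_torque': [0.004, -56.453, 1.231, -19.397, 0.011, 0.005, -0.0], 'tcp_pos': [0.182, 0.623, 0.23], 'tool_rot': [-0.0, 0.141, 0.99, -0.001], 'wrist_force': [1.031, -0.292, 0.354], 'moment': [0.013, -0.011, -0.039], 'finger_force': 0.0, 'opening': 0.085}
```

View pics/top0.png

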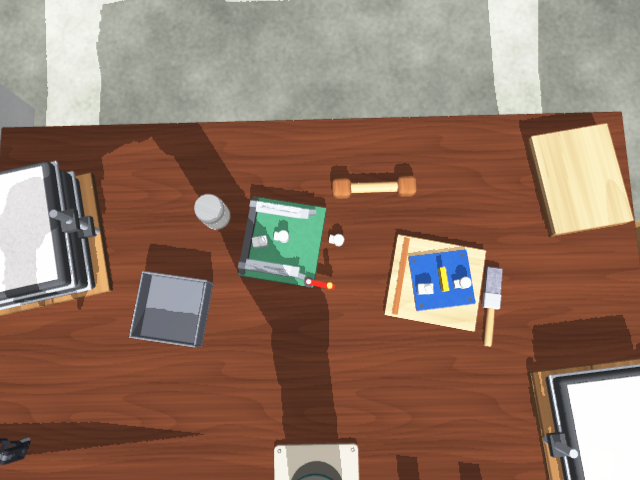

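View pics/side0.png

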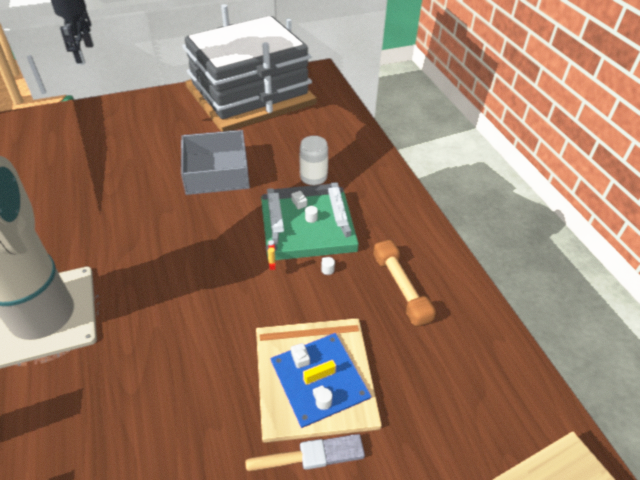

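Top view: the fixture is at about (285,240) with a block at (260,241) and a stub at (281,237). There is a stub on the bench at (336,240). The plate at (440,280) carries a block at (426,288) and a stub at (462,283). The bin is at (170,310) and the latch peg at about (329,286). I'll enlarge these for detail.

Run:
```python
from h import *
im=load('top0'); p=im['pixels'][:,:,::-1]
a=cv2.resize(p[185:305,225:355],None,fx=5,fy=5,interpolation=cv2.INTER_CUBIC)[:600]
b=cv2.resize(p[225:340,380:510],None,fx=5,fy=5,interpolation=cv2.INTER_CUBIC)
cv2.imwrite('pics/ca.png',a);cv2.imwrite('pics/cb.png',b)
# coarse colour/depth measures both views
for tag in('top0','side0'):
    im=load(tag);C=cloud(im);h=cv2.cvtColor(im['pixels'],cv2.COLOR_RGB2HSV).astype(int);H,S,V=h[...,0],h[...,1],h[...,2]
    ok=(im['z_map']>0)&(C[...,0]>.2)&(C[...,0]<.9)&(abs(C[...,1])<.5)
    for nm,m in dict(blue=(H>100)&(H<125)&(S>150),yel=(H>22)&(H<34)&(S>150)&(V>120),green=(H>60)&(H<90)&(S>120),red=((H<4)|(H>176))&(S>200)&(V>150)).items():
        m=(m&ok).astype(np.uint8);n,l,st,ce=cv2.connectedComponentsWithStats(m)
        for i in range(1,n):
            if st[i,4]<12: continue
            P=C[l==i]; r=cv2.minAreaRect((P[:,:2]*1000).astype(np.float32))
            print(tag,nm,st[i,4],ce[i].round(0),'med',np.median(P,0).round(3),'rect',np.round(r[0],0),np.round(r[1],0),round(r[2],1))
    w=((S<45)&(V>185)&ok&(C[...,2]>.01)).astype(np.uint8);n,l,st,ce=cv2.connectedComponentsWithStats(w)
    for i in range(1,n):
        if 15<st[i,4]<600: P=C[l==i]; print(tag,'white',st[i,4],ce[i].round(0),np.median(P,0).round(3),P[:,2].max().round(3))
```

```text
top0 blue 2455 [441. 279.] med [ 0.509 -0.323  0.027] rect [ 500. -327.] [136. 149.] 5.7
top0 yel 160 [443. 279.] med [ 0.498 -0.325  0.056] rect [ 499. -326.] [58. 14.] 6.7
top0 green 2244 [288. 239.] med [0.603 0.064 0.03 ] rect [618.  64.] [174. 184.] 79.5
top0 green 45 [295. 250.] med [0.583 0.046 0.03 ] rect [582.  44.] [31. 13.] 43.7
top0 green 300 [273. 277.] med [0.515 0.1   0.03 ] rect [516. 102.] [144.  16.] 79.5
top0 red 70 [319. 284.] med [ 0.494 -0.017  0.046] rect [494. -17.] [38. 12.] 76.9
top0 white 531 [207. 207.] [0.683 0.251 0.11 ] 0.117
top0 white 149 [281. 236.] [0.616 0.074 0.058] 0.066
top0 white 133 [336. 240.] [ 0.609 -0.065  0.028] 0.038
top0 white 118 [259. 241.] [0.606 0.131 0.055] 0.066
top0 white 44 [420. 246.] [ 0.588 -0.278  0.017] 0.021
top0 white 373 [276. 268.] [0.538 0.088 0.05 ] 0.06
top0 white 584 [493. 289.] [ 0.474 -0.459  0.018] 0.028
top0 white 33 [393. 280.] [ 0.504 -0.207  0.018] 0.024
top0 white 143 [463. 283.] [ 0.488 -0.374  0.055] 0.062
top0 white 19 [308. 281.] [0.501 0.01  0.048] 0.053
top0 white 31 [407. 281.] [ 0.499 -0.242  0.017] 
[... 870 characters left out ...]
 [24. 10.] 40.7
side0 red 24 [272. 266.] med [ 0.489 -0.054  0.042] rect [491. -36.] [41.  9.] 80.8
side0 white 313 [314. 147.] [0.683 0.236 0.111] 0.115
side0 white 427 [313. 170.] [0.675 0.219 0.05 ] 0.081
side0 white 443 [338. 206.] [0.688 0.074 0.051] 0.06
side0 white 55 [301. 199.] [0.611 0.118 0.057] 0.065
side0 white 159 [310. 213.] [0.616 0.066 0.057] 0.065
side0 white 113 [278. 226.] [0.532 0.051 0.052] 0.06
side0 white 23 [270. 242.] [0.503 0.011 0.051] 0.053
side0 white 144 [327. 264.] [ 0.609 -0.073  0.029] 0.036
side0 white 294 [299. 354.] [ 0.476 -0.287  0.052] 0.064
side0 white 309 [322. 397.] [ 0.488 -0.382  0.057] 0.063
side0 white 17 [292. 408.] [ 0.436 -0.369  0.02 ] 0.022
```

View pics/ca.png

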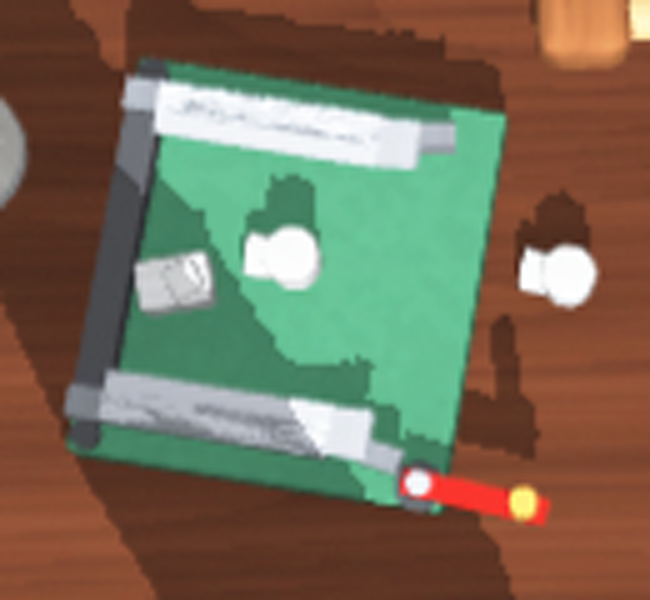

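View pics/cb.png

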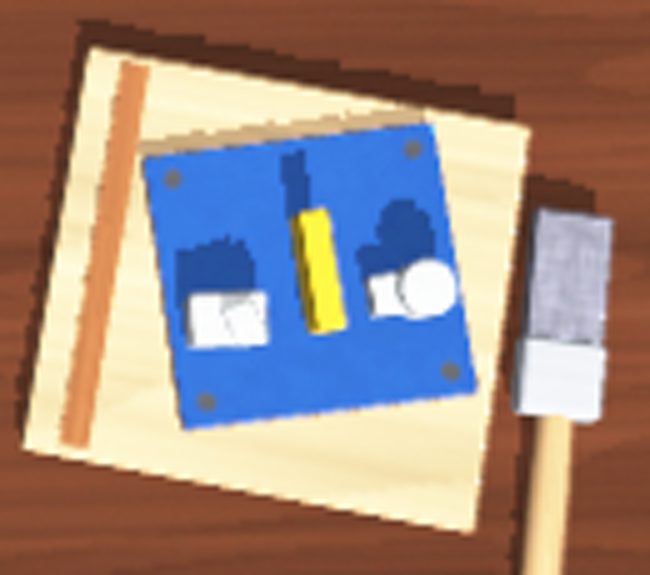

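Crop a: the bed's front corners are at (505,115) and (440,512). The bed stub's cylinder is at (297,258) with its tab to (245,255). The block's corners are at about (135,262), (205,250), (213,300) and (145,312). The bench stub's cylinder is at (572,275) with its tab to (522,268). The pivot is at (417,482) and the peg at (523,502).

Crop b: the rib runs from (310,210) to (332,332). The block on the plate is at (228,320). The stub's cylinder is at (428,288) with its tab to (372,296).

Next I'll measure from the clouds of both views.

```bash
cat >> h.py <<'E'
def moves(x,y,z,yaw=None):
    """tool-frame shift (mm) and roll (rad) from measured pose to world target; yaw = angle (deg) of tool y, mod 180"""
    from scipy.spatial.transform import Rotation as Ro
    s=robot.sense(); w=s['tool_rot']; R=Ro.from_quat([w[1],w[2],w[3],w[0]]).as_matrix()
    d=R.T@(np.array([x,y,z])-s['tcp_pos'])*1000
    a=np.degrees(np.arctan2(R[1,1],R[0,1])); r=0
    if yaw is not None: r=-np.radians((yaw-a+90)%180-90)
    return d.round(0),round(r,3),round(a,1),'q7',round(s['q'][6],2)
E
python3 - <<'E'
from h import *
T=load('top0');S=load('side0')
def A(u,v,z):return px2w(T,225+(u+.5)/5-.5,185+(v+.5)/5-.5,z)[:2].round(4)
def B(u,v,z):return px2w(T,380+(u+.5)/5-.5,225+(v+.5)/5-.5,z)[:2].round(4)
f1,f2=A(505,115,.03),A(440,512,.03);print('front corners',f1,f2)
d=f1-f2;print(np.linalg.norm(d),np.degrees(np.arctan2(d[1],d[0]))); 
print('back stop face ',A(160,150,.049),A(122,375,.049))
print('pivot',A(417,482,.055),'peg',A(523,502,.084))
# stop/lip points from both clouds: bed green heights edges
for n,c,t,z in(('bed',(297,258),(245,255),.06),('bench',(572,275),(522,268),.03)):print(n,A(*c,z),A(*t,z-.014))
print('plate stub',B(428,288,.058),B(372,296,.044))
print('block bed',[A(*p,.054).tolist() for p in((135,262),(205,250),(213,300),(145,312))])
print('block plate',[B(*p,.052).tolist() for p in((188,295),(266,291),(268,343),(190,348))])
print('plate corners',[B(*p,.028).tolist() for p in((145,157),(432,124),(477,390),(184,428))])
for im,nm in((T,'T'),(S,'S')):
    C=cloud(im);P=C.reshape(-1,3)
    def box(c,r,lo,hi):
        c=np.array(c);m=(abs(P[:,:2]-c)<r).all(1)&(P[:,2]>lo)&(P[:,2]<hi);Q=P[m];r=cv2.minAreaRect((Q[:,:2]*1000).astype(np.float32));return len(Q),np.median(Q[:,2]).round(4),np.round(r[0],1),np.round(r[1],1),round(r[2],1)
    for k,c,lo in(('bedstub',(.612,.07),.052),('bedstub all',(.612,.076),.036),('bench',(.605,-.068),.022),('bench all',(.605,-.063),.006),('pstub',(.486,-.38),.05),('pstub all',(.486,-.37),.033),('bblock',(.605,.125),.045),('pblock',(.475,-.285),.042)):print(nm,k,*box(c,.034,lo,lo+.03))
    m=(abs(P[:,0]-.46)<.13)&(abs(P[:,1]-.28)<.13)&(P[:,2]>.055)&(P[:,2]<.09);Q=P[m];print(nm,'bin',cv2.minAreaRect((Q[:,:2]*1000).astype(np.float32)))
    for nm2,c in(('bed',(.58,.03)),('board',(.44,-.24)),('plate',(.55,-.33))): 
        m=np.hypot(*(P[:,:2]-c).T)<.012;print(nm2,np.median(P[m,2]).round(4))
E
```

```text
front corners [ 0.6927 -0.0377] [ 4.875e-01 -1.000e-04]
0.2086163943701453 -10.383454931895407
back stop face  [0.6744 0.139 ] [0.5588 0.1584]
pivot [0.5009 0.0102] peg [ 0.4874 -0.0424]
bed [0.6147 0.0685] [0.6193 0.0962]
bench [ 0.6076 -0.0702] [ 0.6143 -0.0446]
plate stub [ 0.4886 -0.3787] [ 0.4864 -0.3543]
block bed [[0.6157, 0.1511], [0.621, 0.1156], [0.5952, 0.1117], [0.5899, 0.146]]
block plate [[0.4884, -0.2612], [0.4895, -0.3], [0.4637, -0.2995], [0.4621, -0.2608]]
plate corners [[0.5612, -0.2469], [0.5747, -0.3941], [0.4391, -0.4078], [0.4234, -0.2599]]
T bedstub 98 0.0599 [616.1  71.9] [26.2 24.7] 45.7
T bedstub all 148 0.0578 [624.5  81.1] [48.1 41.4] 12.1
T bench 94 0.0298 [609.3 -67.7] [25.7 26.1] 88.5
T bench all 141 0.0274 [604.5 -56.6] [48.1 49.4] 8.9
T pstub 100 0.0577 [ 488.  -378.9] [25.9 25.1] 41.6
T pstub all 177 0.0539 [ 486.3 -359. ] [60.8 47.5] 62.2
T bblock 205 0.0538 [610.4 125.6] [66.4 53.9] 89.6
T pblock 155 0.0522 [ 475.9 -280.1] [25.3 36.8] 3.7
T bin ((444.9195556640625, 282.1246643066406), (195.6761016845703, 267.2981262207031), 5.203529357910156)
bed 0.0292
board 0.0172
plate 0.0277
S bedstub 101 0.0604 [620.9  69.6] [27.8 26. ] 19.8
S bedstub all 169 0.0566 [612.  72.] [69.8 44.2] 74.2
S bench 123 0.0303 [613.4 -69.3] [28.4 27.4] 21.7
S bench all 191 0.0285 [616.6 -60. ] [70. 39.] 36.0
S pstub 205 0.0584 [ 492.2 -380.8] [28.2 24.7] 71.3
S pstub all 392 0.0557 [ 482.8 -363.5] [60.5 58.6] 81.7
S bblock 194 0.0532 [607.7 133.8] [61.5 50.1] 0.7
S pblock 282 0.0528 [ 479.8 -283.1] [26.5 39.9] 0.3
S bin ((445.58349609375, 280.5162353515625), (189.3899383544922, 262.29095458984375), 1.8581146001815796)
bed 0.031
board 0.0185
plate 0.0283
```

Run:
```python
from h import *
T=load('top0');p=[px2w(T,u,v,.07)[:2] for u,v in((143,271),(212,280),(198,346),(130,337))];print(np.round(p,3),np.mean(p,0))
S=load('side0');p=[px2w(S,u,v,.07)[:2] for u,v in((182,135),(244,132),(248,182),(183,184))];print(np.round(p,3),np.mean(p,0))
print(moves(.607,.131,.16,8.5))
```

```text
[[0.534 0.418]
 [0.508 0.247]
 [0.348 0.279]
 [0.373 0.445]] [0.44073532 0.34704055]
[[0.378 0.448]
 [0.541 0.41 ]
 [0.501 0.204]
 [0.348 0.246]] [0.4420882  0.32694017]
(array([-546., -354.,   71.]), np.float64(1.139), np.float64(73.7), 'q7', np.float64(-0.02))
```

move_arm(
  series=[
    [0,[-39,-25,0],0],
    [0,[-39,-25,0],0],
    [0,[-39,-25,0],0],
    [0,[-39,-25,0],0],
    [0,[-39,-25,0],0],
    [0,[-39,-25,0],0],
    [0,[-39,-25,0],0],
    [0,[-39,-25,0],0],
    [0,[-39,-25,0],0],
    [0,[-39,-25,0],0],
  ],
  squeeze=60,
)

```text
time: 1.1
tcp_pos: [0.4872, 0.2731, 0.2311]
tool_rot: [-0.0, 0.141, 0.99, -0.0]
wrist_force: [-0.0, 1.4, -0.6]
opening: 0.0859
finger_force: 0.0
```

move_arm(
  series=[
    [105,[-39,-25,0],0],
    [105,[-39,-25,0],0],
    [105,[-39,-25,0],0],
    [105,[-39,-29,0],0],
    [105,[0,0,10],0.142],
    [105,[0,0,10],0.142],
    [105,[0,0,10],0.142],
    [105,[0,0,10],0.142],
    [105,[0,0,10],0.142],
    [105,[0,0,10],0.142],
  ],
)

```text
time: 2.1
tcp_pos: [0.6067, 0.1313, 0.1705]
tool_rot: [-0.0, 0.54, 0.841, -0.0]
wrist_force: [-0.3, -0.2, -0.3]
opening: 0.0501
finger_force: 0.0
```

move_arm(
  series=[
    [105,[0,0,0],0.142],
    [105,[0,0,0],0.142],
    [105,[0,0,0],0],
    [105,[0,0,0],0],
  ],
)

```text
time: 2.5
tcp_pos: [0.6068, 0.1314, 0.171]
tool_rot: [-0.0, 0.65, 0.76, -0.0]
wrist_force: [-0.7, -0.0, -0.6]
opening: 0.0499
finger_force: 0.0
```

Run:
```python
from h import *
print(moves(.607,.131,.034,8.5),robot.sense()['opening'])
```

```text
(array([ -0.,   0., 137.]), np.float64(0.006), np.float64(8.9), 'q7', np.float64(0.17)) 0.049928822891592325
```

move_arm(
  series=[
    [105,[0,0,35],0],
    [105,[0,0,35],0],
    [105,[0,0,35],0],
    [105,[0,0,22],0],
    [105,[0,0,10],0],
    [255,[0,0,0],0],
    [255,[0,0,0],0],
    [255,[0,0,0],0],
    [255,[0,0,0],0],
    [255,[0,0,-10],0],
  ],
)

```text
time: 3.5
tcp_pos: [0.6064, 0.1314, 0.0444]
tool_rot: [-0.0, 0.652, 0.758, -0.0]
wrist_force: [-1.3, 0.3, -1.2]
opening: 0.0246
finger_force: 61.5
```

move_arm(
  series=[
    [255,[0,0,-40],0],
    [255,[0,0,-40],0],
    [255,[0,0,-40],0],
    [255,[41,-16,0],0],
    [255,[41,-16,0],0],
    [255,[41,-17,0],0],
    [255,[41,-17,0],0],
    [255,[41,-17,0],0],
    [255,[42,-17,0],0],
    [255,[0,0,0],0],
  ],
)

```text
time: 4.5
tcp_pos: [0.4653, 0.3693, 0.1648]
tool_rot: [-0.003, 0.647, 0.762, 0.001]
wrist_force: [-0.2, 0.3, -0.4]
opening: 0.0248
finger_force: 61.6
```

Run:
```python
from h import *
im=snap('top','t1');cv2.imwrite('pics/t1c.png',cv2.resize(im['pixels'][180:360,110:370,::-1],None,fx=3,fy=3))
print(moves(.47,.36,.065))
```

```text
(array([ -6.,   1., 100.]), 0, np.float64(9.1), 'q7', np.float64(-0.24))
```

View pics/t1c.png

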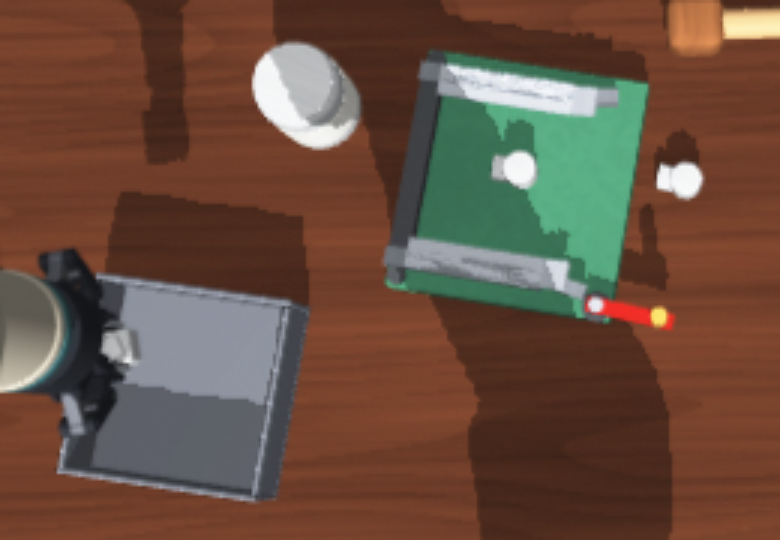

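The image shows the block held over the bin's left part, bin rim about (60–305, 275–500) in the crop, with the bed stub at (515,168) and the bench stub at (682,180) unmoved. I'll shift toward the bin's centre and release with a partial opening.

move_arm(
  series=[
    [255,[-15,-28,0],0],
    [255,[0,0,40],0],
    [255,[0,0,40],0],
    [255,[0,0,20],0],
    [105,[0,0,0],0],
    [105,[0,0,0],0],
    [105,[0,0,0],0],
    [105,[0,0,-40],0],
    [105,[0,0,-40],0],
    [105,[0,0,-20],0],
  ],
)

```text
time: 5.55
tcp_pos: [0.4478, 0.3423, 0.1691]
tool_rot: [0.001, 0.652, 0.758, 0.003]
wrist_force: [0.4, 0.3, -0.1]
opening: 0.0505
finger_force: 0.0
```

move_arm(
  series=[
    [105,[-38,16,0],0],
    [105,[-38,16,0],0],
    [105,[-38,16,0],0],
    [105,[-38,16,0],0],
    [105,[-38,17,0],0],
    [105,[-38,17,0],0],
    [105,[-38,17,0],0],
    [105,[-37,17,0],0.11],
    [105,[0,0,0],0.11],
    [105,[0,0,0],0.11],
  ],
)

```text
time: 6.55
tcp_pos: [0.6231, 0.0592, 0.1663]
tool_rot: [0.001, 0.77, 0.638, 0.001]
wrist_force: [-0.4, 0.3, -0.5]
opening: 0.0501
finger_force: 0.0
```

Run:
```python
from h import *
im=snap('side','s2');cv2.imwrite('pics/s2c.png',cv2.resize(im['pixels'][110:290,160:400,::-1],None,fx=3,fy=3))
print(moves(.618,.0707,.034,-10))
```

```text
(array([  9.,  -7., 132.]), np.float64(-0.015), np.float64(-10.8), 'q7', np.float64(0.02))
```

View pics/s2c.png

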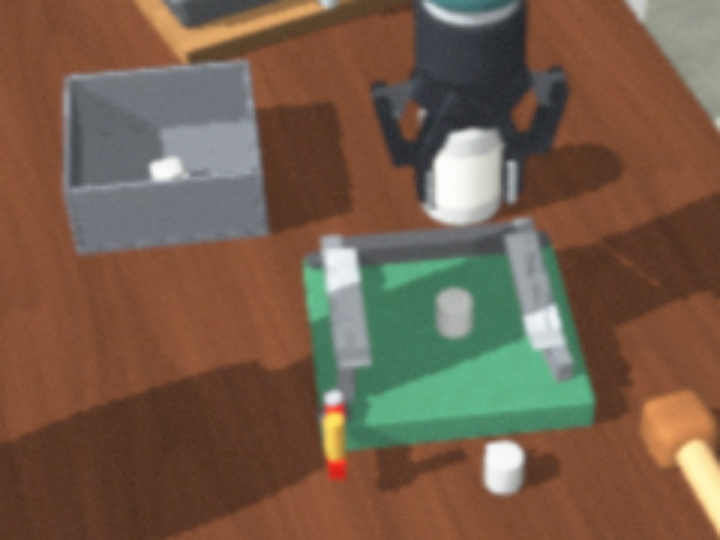

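Block lies in the bin at crop (165,170); bed stub still at (455,312), bench stub at (504,467).

move_arm(
  series=[
    [105,[9,-7,0],0],
    [105,[0,0,40],0],
    [105,[0,0,40],0],
    [105,[0,0,38],0],
    [105,[0,0,14],0],
    [255,[0,0,0],0],
    [255,[0,0,0],0],
    [255,[0,0,0],0],
    [255,[0,0,0],0],
    [255,[0,0,-20],0],
  ],
)

```text
time: 7.6
tcp_pos: [0.615, 0.072, 0.0516]
tool_rot: [-0.001, 0.767, 0.641, -0.001]
wrist_force: [-0.7, -0.4, -1.5]
opening: 0.0262
finger_force: 59.1
```

move_arm(
  series=[
    [255,[0,0,-35],0],
    [255,[0,0,-40],0],
    [255,[0,0,-40],0],
    [255,[32,-33,0],0],
    [255,[32,-33,0],0],
    [255,[32,-34,0],0],
    [255,[32,-34,0],0],
    [255,[33,-34,0],0],
    [255,[33,-34,0],0],
    [255,[33,-34,0],0],
  ],
)

```text
time: 8.6
tcp_pos: [0.4236, 0.3389, 0.1685]
tool_rot: [-0.0, 0.767, 0.641, 0.001]
wrist_force: [0.8, 1.1, -1.0]
opening: 0.0263
finger_force: 59.2
```

Run:
```python
from h import *
print(moves(.425,.335,.065))
```

```text
(array([ -4.,   2., 103.]), 0, np.float64(-10.3), 'q7', np.float64(-0.49))
```

move_arm(
  series=[
    [255,[0,0,40],0],
    [255,[0,0,40],0],
    [255,[0,0,20],0],
    [105,[0,0,0],0],
    [105,[0,0,0],0],
    [105,[0,0,0],0],
    [105,[0,0,-40],0],
    [105,[0,0,-40],0],
    [105,[0,0,-20],0],
  ],
)

```text
time: 9.5
tcp_pos: [0.4267, 0.3381, 0.172]
tool_rot: [-0.0, 0.768, 0.641, 0.003]
wrist_force: [1.0, 0.7, 0.4]
opening: 0.0502
finger_force: 0.0
```

move_arm(
  series=[
    [105,[-37,26,0],0],
    [105,[-37,26,0],0],
    [105,[-37,26,0],0],
    [105,[-37,26,0],0],
    [105,[-37,26,0],0],
    [105,[-37,26,0],0],
    [105,[-37,26,0],0],
    [105,[-37,26,0],0],
    [105,[-37,26,0],0],
    [105,[-35,24,0],0.08],
  ],
)

```text
time: 10.5
tcp_pos: [0.6143, -0.0734, 0.1696]
tool_rot: [0.001, 0.793, 0.609, 0.001]
wrist_force: [0.5, 0.7, 0.3]
opening: 0.05
finger_force: 0.0
```

Run:
```python
from h import *
im=snap('side','s3');cv2.imwrite('pics/s3c.png',im['pixels'][100:,160:440,::-1])
print(moves(.611,-.0685,.006,-15))
```

```text
(array([ 14., -11., 164.]), np.float64(-0.012), np.float64(-15.7), 'q7', np.float64(0.17))
```

View pics/s3c.png

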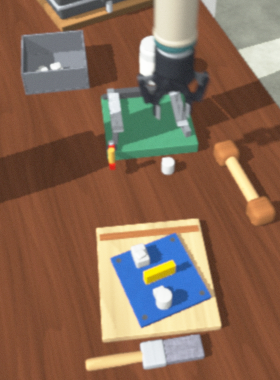

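Bench stub at crop (168,165), unmoved; the bin shows two scraps at (52,68).

move_arm(
  series=[
    [105,[14,-11,0],-0.01],
    [105,[0,0,40],0],
    [105,[0,0,40],0],
    [105,[0,0,40],0],
    [105,[0,0,34],0],
    [105,[0,0,10],0],
    [255,[0,0,0],0],
    [255,[0,0,0],0],
    [255,[0,0,0],0],
    [255,[0,0,0],0],
  ],
)

```text
time: 11.55
tcp_pos: [0.6071, -0.0545, 0.0051]
tool_rot: [0.001, 0.789, 0.614, 0.001]
wrist_force: [0.0, 0.2, 4.8]
opening: 0.0242
finger_force: 58.0
```

move_arm(
  series=[
    [255,[0,0,-40],0],
    [255,[0,0,-40],0],
    [255,[0,0,-40],0],
    [255,[0,0,-40],0],
    [255,[31,-26,0],0],
    [255,[31,-26,0],0],
    [255,[31,-26,0],0],
    [255,[31,-26,0],0],
    [255,[31,-26,0],0],
    [255,[31,-26,0],0],
  ],
)

```text
time: 12.55
tcp_pos: [0.4998, 0.1657, 0.1643]
tool_rot: [-0.0, 0.79, 0.614, 0.001]
wrist_force: [0.8, -0.0, -0.7]
opening: 0.0247
finger_force: 57.8
```

move_arm(
  series=[
    [255,[31,-26,0],0],
    [255,[31,-26,0],0],
    [255,[31,-26,0],0],
    [255,[32,-26,0],0],
    [255,[0,0,0],0],
  ],
)

```text
time: 13.05
tcp_pos: [0.4267, 0.318, 0.1635]
tool_rot: [-0.002, 0.786, 0.618, 0.001]
wrist_force: [1.0, -0.4, -0.3]
opening: 0.0244
finger_force: 57.9
```

Run:
```python
from h import *
print(moves(.44,.3,.065))
```

```text
(array([-15.,  17.,  98.]), 0, np.float64(-13.7), 'q7', np.float64(-0.48))
```

move_arm(
  series=[
    [255,[-15,17,0],0],
    [255,[0,0,40],0],
    [255,[0,0,40],0],
    [255,[0,0,18],0],
    [105,[0,0,0],0],
    [105,[0,0,0],0],
    [105,[0,0,0],0],
    [105,[0,0,-40],0],
    [105,[0,0,-40],0],
    [105,[0,0,-20],0],
  ],
)

```text
time: 14.05
tcp_pos: [0.4447, 0.2923, 0.1688]
tool_rot: [0.0, 0.79, 0.613, 0.002]
wrist_force: [0.4, 0.5, 0.2]
opening: 0.0501
finger_force: 0.0
```

move_arm(
  series=[
    [105,[-37,12,0],0],
    [105,[-37,12,0],0],
    [105,[-37,12,0],0],
    [105,[-37,12,0],0],
    [105,[-37,12,0],0],
    [105,[-37,12,0],0],
    [105,[-37,12,0],0],
    [105,[-37,12,0],0],
    [105,[-37,12,0],0],
    [105,[-37,12,0],0],
  ],
)

```text
time: 15.05
tcp_pos: [0.4682, -0.0977, 0.1661]
tool_rot: [0.0, 0.79, 0.614, 0.0]
wrist_force: [-0.4, 1.5, 0.2]
opening: 0.0501
finger_force: 0.0
```

move_arm(
  series=[
    [105,[-37,11,0],0],
    [105,[-37,11,0],0],
    [105,[-37,11,0],0],
    [105,[-37,11,0],0],
    [105,[-37,11,0],0],
    [105,[0,0,0],-0.14],
    [105,[0,0,0],-0.13],
    [105,[0,0,0],0],
    [105,[0,0,0],0],
  ],
)

```text
time: 15.95
tcp_pos: [0.4759, -0.2888, 0.1658]
tool_rot: [0.0, 0.701, 0.713, 0.0]
wrist_force: [0.1, 0.7, -0.5]
opening: 0.0504
finger_force: 0.0
```

Run:
```python
from h import *
im=snap('side','s4');cv2.imwrite('pics/s4c.png',im['pixels'][100:,160:440,::-1])
print(moves(.4775,-.2815,.032,2))
```

```text
(array([  7.,   2., 134.]), np.float64(-0.017), np.float64(1.1), 'q7', np.float64(0.82))
```

View pics/s4c.png

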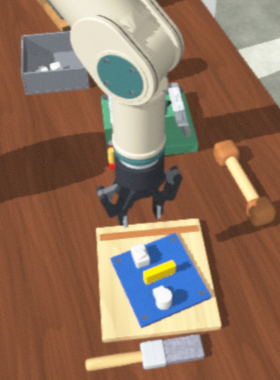

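Block on the plate at crop (140,257), stub at (163,297), rib at (160,272); all unmoved.

move_arm(
  series=[
    [105,[7,2,0],-0.017],
    [105,[0,0,40],0],
    [105,[0,0,40],0],
    [105,[0,0,40],0],
    [105,[0,0,14],0],
    [255,[0,0,0],0],
    [255,[0,0,0],0],
    [255,[0,0,0],0],
    [255,[0,0,0],0],
    [255,[0,0,-20],0],
  ],
)

```text
time: 17.0
tcp_pos: [0.4772, -0.281, 0.0509]
tool_rot: [-0.001, 0.694, 0.72, -0.0]
wrist_force: [-0.4, 0.8, -1.5]
opening: 0.0245
finger_force: 61.1
```

move_arm(
  series=[
    [255,[0,0,-40],0],
    [255,[0,0,-40],0],
    [255,[0,0,-36],0],
    [255,[40,-1,0],0],
    [255,[40,-1,0],0],
    [255,[40,-1,0],0],
    [255,[40,-1,0],0],
    [255,[40,-1,0],0],
    [255,[40,-1,0],0],
    [255,[40,-1,0],0],
  ],
)

```text
time: 18.0
tcp_pos: [0.4605, -0.0006, 0.1684]
tool_rot: [0.001, 0.694, 0.72, 0.001]
wrist_force: [0.9, 0.9, -0.5]
opening: 0.0251
finger_force: 61.3
```

move_arm(
  series=[
    [255,[40,-1,0],0],
    [255,[40,-1,0],0],
    [255,[40,-1,0],0],
    [255,[40,-1,0],0],
    [255,[40,-1,0],0],
    [255,[40,-2,0],0],
    [255,[40,-2,0],0],
    [255,[40,-2,0],0],
    [255,[30,-2,0],0],
    [255,[0,0,0],0],
  ],
)

```text
time: 19.0
tcp_pos: [0.4325, 0.3532, 0.1679]
tool_rot: [-0.001, 0.691, 0.723, 0.002]
wrist_force: [-1.0, 0.3, -0.8]
opening: 0.0246
finger_force: 61.3
```

Run:
```python
from h import *
print(moves(.44,.37,.065)); im=snap('top','t5')
C=cloud(im);print([C[283+j,463+i].round(3).tolist() for i,j in((0,0),)])
```

```text
(array([ 16.,   8., 103.]), 0, np.float64(2.6), 'q7', np.float64(-0.31))
[[0.487, -0.374, 0.054]]
```

move_arm(
  series=[
    [255,[16,8,0],0],
    [255,[0,0,40],0],
    [255,[0,0,40],0],
    [255,[0,0,20],0],
    [105,[0,0,0],0],
    [105,[0,0,0],0],
    [105,[0,0,0],0],
    [105,[0,0,-40],0],
    [105,[0,0,-40],0],
    [105,[0,0,-20],0],
  ],
)

```text
time: 20.05
tcp_pos: [0.4436, 0.3642, 0.1722]
tool_rot: [0.0, 0.694, 0.72, 0.004]
wrist_force: [0.9, -0.3, 0.0]
opening: 0.0503
finger_force: 0.0
```

move_arm(
  series=[
    [105,[-40,1,0],0],
    [105,[-40,1,0],0],
    [105,[-40,1,0],0],
    [105,[-40,1,0],0],
    [105,[-40,1,0],0],
    [105,[-40,1,0],0],
    [105,[-40,1,0],0],
    [105,[-40,1,0],0],
    [105,[-40,1,0],0],
    [105,[-40,1,0],0],
  ],
)

```text
time: 21.05
tcp_pos: [0.4674, -0.0378, 0.169]
tool_rot: [0.001, 0.694, 0.72, 0.001]
wrist_force: [0.1, -0.3, 0.5]
opening: 0.0505
finger_force: 0.0
```

move_arm(
  series=[
    [105,[-40,1,0],0],
    [105,[-40,1,0],0],
    [105,[-40,1,0],0],
    [105,[-40,1,0],0],
    [105,[-40,1,0],0],
    [105,[-40,1,0],0],
    [105,[-40,0,0],0],
    [105,[-40,0,0],0],
    [105,[-30,0,0],-0.04],
    [105,[0,0,0],0],
  ],
)

```text
time: 22.05
tcp_pos: [0.4846, -0.3923, 0.1696]
tool_rot: [0.003, 0.681, 0.732, -0.002]
wrist_force: [-0.9, 0.7, -0.7]
opening: 0.0505
finger_force: 0.0
```

move_arm(
  series=[
    [105,[0,0,0],0],
    [105,[0,0,0],0],
  ],
)

```text
time: 22.25
tcp_pos: [0.4864, -0.3842, 0.1681]
tool_rot: [0.0, 0.679, 0.734, 0.001]
wrist_force: [-0.4, 0.7, -0.5]
opening: 0.0501
finger_force: 0.0
```

Run:
```python
from h import *
print(moves(.490,-.380,.032,5))
im=snap('side','s6');C=cloud(im);print([C[v,u].round(3).tolist() for u,v in((322,392),(322,397),(299,354),(327,264),(310,213))])
```

```text
(array([  4.,   4., 136.]), np.float64(-0.008), np.float64(4.5), 'q7', np.float64(0.97))
[[0.491, -0.375, 0.059], [0.487, -0.384, 0.06], [0.447, -0.385, 0.226], [0.474, -0.415, 0.456], [0.454, -0.411, 0.54]]
```

move_arm(
  series=[
    [105,[4,4,0],0],
    [105,[0,0,40],0],
    [105,[0,0,40],0],
    [105,[0,0,40],0],
    [105,[0,0,15],0],
    [255,[0,0,0],0],
    [255,[0,0,0],0],
    [255,[0,0,0],0],
    [255,[0,0,0],0],
    [255,[0,0,-20],0],
  ],
)

```text
time: 23.3
tcp_pos: [0.4887, -0.3802, 0.0517]
tool_rot: [-0.001, 0.679, 0.734, 0.0]
wrist_force: [0.2, -0.1, -1.0]
opening: 0.0262
finger_force: 59.1
```

move_arm(
  series=[
    [255,[0,0,-40],0],
    [255,[0,0,-40],0],
    [255,[0,0,-36],0],
    [255,[40,0,0],0],
    [255,[40,1,0],0],
    [255,[40,1,0],0],
    [255,[40,1,0],0],
    [255,[40,1,0],0],
    [255,[40,1,0],0],
    [255,[40,1,0],0],
  ],
)

```text
time: 24.3
tcp_pos: [0.474, -0.1001, 0.1694]
tool_rot: [0.001, 0.679, 0.734, 0.001]
wrist_force: [0.6, 0.6, -0.6]
opening: 0.0263
finger_force: 59.1
```

move_arm(
  series=[
    [255,[40,1,0],0],
    [255,[40,1,0],0],
    [255,[40,1,0],0],
    [255,[40,1,0],0],
    [255,[40,1,0],0],
    [255,[40,1,0],0],
    [255,[40,1,0],0],
    [255,[40,1,0],0],
    [255,[40,0,0],0],
    [255,[40,0,0],0],
  ],
)

```text
time: 25.3
tcp_pos: [0.4506, 0.2998, 0.1695]
tool_rot: [0.0, 0.679, 0.734, 0.001]
wrist_force: [0.7, 0.5, -0.2]
opening: 0.026
finger_force: 59.1
```

move_arm(
  series=[
    [255,[0,0,0],0],
    [255,[0,0,0],0],
  ],
)

```text
time: 25.5
tcp_pos: [0.4504, 0.2989, 0.169]
tool_rot: [0.0, 0.678, 0.735, 0.001]
wrist_force: [0.1, -0.8, -0.7]
opening: 0.026
finger_force: 59.1
```

Run:
```python
from h import *
print(moves(.445,.32,.075)); im=snap('side','s7');cv2.imwrite('pics/s7c.png',cv2.resize(im['pixels'][100:,160:440,::-1],None,fx=1.5,fy=1.5))
```

```text
(array([21., -4., 94.]), 0, np.float64(4.6), 'q7', np.float64(-0.19))
```

View pics/s7c.png

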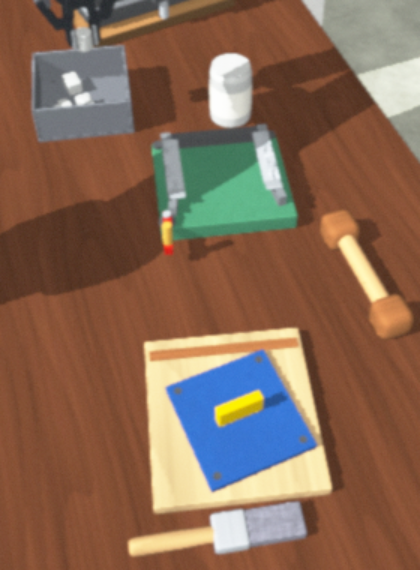

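The bed, plate and bench are clear; the bin shows scraps at (70,85) and (75,102), and the last one is held at (83,40). Release it, then go to the rib.

move_arm(
  series=[
    [255,[15,-4,0],0],
    [255,[0,0,40],0],
    [255,[0,0,40],0],
    [255,[0,0,15],0],
    [105,[0,0,0],0],
    [105,[0,0,0],0],
    [105,[0,0,0],0],
    [105,[0,0,-40],0],
    [105,[0,0,-40],0],
    [105,[0,0,-20],0],
  ],
)

```text
time: 26.55
tcp_pos: [0.4474, 0.3133, 0.1778]
tool_rot: [0.001, 0.679, 0.734, 0.003]
wrist_force: [0.3, -0.5, 0.5]
opening: 0.05
finger_force: 0.0
```

move_arm(
  series=[
    [105,[-40,1,0],0],
    [105,[-40,1,0],0],
    [105,[-40,1,0],0],
    [105,[-40,1,0],0],
    [105,[-40,1,0],0],
    [105,[-40,1,0],0],
    [105,[-40,1,0],0],
    [105,[0,0,0],0.15],
    [105,[0,0,0],0.15],
    [105,[0,0,0],0.15],
  ],
)

```text
time: 27.55
tcp_pos: [0.475, 0.0333, 0.1748]
tool_rot: [0.0, 0.828, 0.561, 0.002]
wrist_force: [-0.4, 0.6, -0.3]
opening: 0.0507
finger_force: 0.0
```

Run:
```python
from h import *
from scipy.optimize import least_squares
T=snap('top','t8');S=snap('side','s8')
cv2.imwrite('pics/t8b.png',cv2.resize(T['pixels'][260:360,120:230,::-1],None,fx=4,fy=4))
for im,nm in((T,'T'),(S,'S')):
    C=cloud(im);h=cv2.cvtColor(im['pixels'],cv2.COLOR_RGB2HSV).astype(int);H,Sa,V=h[...,0],h[...,1],h[...,2]
    ok=(C[...,0]>.2)&(C[...,0]<.9)&(abs(C[...,1])<.5)&(im['z_map']>0)
    yel=ok&(H>22)&(H<34)&(Sa>150)&(C[...,2]>.053)&(C[...,1]<-.2);bl=ok&(H>100)&(H<125)&(Sa>150)&(C[...,2]>.022)
    for n,m in(('rib',yel),('plate',bl)):
        P=C[m];r=cv2.minAreaRect((P[:,:2]*1000).astype(np.float32));print(nm,n,np.round(r[0],1),np.round(r[1],1),round(r[2],2),np.median(P[:,2]).round(4))
    # fixture points
    gr=ok&(H>60)&(H<90)&(Sa>100)&(C[...,2]>.02)&(C[...,2]<.04);P=C[gr];r=cv2.minAreaRect((P[:,:2]*1000).astype(np.float32));print(nm,'green',np.round(r[0],1),np.round(r[1],1),round(r[2],2))
    Q=C[ok&(C[...,2]>.043)&(C[...,2]<.06)&(Sa<70)&(C[...,1]>-.05)&(C[...,1]<.18)&(C[...,0]>.48)&(C[...,0]<.73)]
    # fit: lip inner edges
    e=np.array([np.cos(np.radians(79.6)),np.sin(np.radians(79.6))]);n=np.array([-e[1],e[0]]);D=Q[:,:2]-[.610,.078];x=D@e;y=D@n
    k=(x>-35)
    for sgn in(1,-1):
        k=(y*sgn>.03)&(x>-.035)&(x<.07);xs=x[k];ys=y[k];
        bins=np.arange(-.035,.07,.01);ed=[np.percentile(abs(ys[(xs>b)&(xs<b+.01)]),[4,96]) for b in bins if ((xs>b)&(xs<b+.01)).sum()>5]
        print(nm,'lip',sgn,k.sum(),np.round(np.median(ed,0)*1000,1),'slope',np.degrees(np.polyfit(xs,ys,1)[0]).round(2),'med',np.round(np.median(ys)*1000,1),'z',np.median(Q[k,2]).round(4))
    k=(abs(y)<.05)&(x>.05);print(nm,'stop x',np.round(np.percentile(x[k],[3,50,97])*1000,1))
```

```text
T rib [ 498.9 -326.8] [57.6 14.2] 5.27 0.0575
T plate [ 500.  -327.1] [136.4 149.7] 5.79 0.0275
T green [608.2  74.6] [191.6 208.5] 79.74
T lip 1 1 nan slope 28.62 med 68.6 z 0.0518
T lip -1 415 [62.  85.9] slope -0.26 med -73.5 z 0.0494
T stop x [75.4 84.3 93.2]
S rib [ 501.4 -329.8] [57.8 13.7] 5.55 0.0585
S plate [ 501.5 -329.4] [136.6 149.7] 5.74 0.0288
S green [609.6  65.1] [181.1 206.5] 79.53
S lip 1 336 [60.7 84.1] slope -0.55 med 72.4 z 0.0506
S lip -1 339 [66.1 90. ] slope -0.21 med -78.5 z 0.0505
S stop x [72.9 81.1 93.6]
  return _methods._mean(a, axis=axis, dtype=dtype,
  ret = ret.dtype.type(ret / rcount)
<stdin>:20: RankWarning: Polyfit may be poorly conditioned
```

View pics/t8b.png

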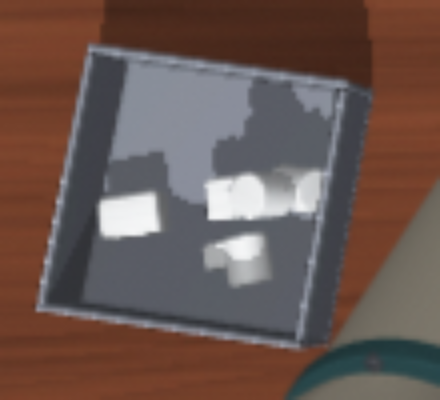

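The bin holds all five scraps (clusters at (130,215), (240,195), (305,190), (240,260)). Now the rib.

move_arm(
  series=[
    [105,[-36,17,0],0],
    [105,[-36,17,0],0],
    [105,[-36,17,0],0],
    [105,[-36,17,0],0],
    [105,[-36,17,0],0],
    [105,[-36,17,0],0],
    [105,[-36,17,0],0],
    [105,[-36,17,0],0],
    [105,[-38,18,0],0],
    [105,[0,0,0],0.14],
  ],
)

```text
time: 28.65
tcp_pos: [0.4978, -0.3345, 0.1752]
tool_rot: [0.004, 0.865, 0.502, -0.001]
wrist_force: [-0.5, 0.2, -0.5]
opening: 0.0501
finger_force: 0.0
```

move_arm(
  series=[
    [105,[0,0,0],0.14],
    [105,[0,0,0],0.14],
    [105,[0,0,0],0.14],
    [105,[0,0,0],0.14],
    [105,[0,0,0],0.14],
    [105,[0,0,0],0.14],
    [105,[0,0,0],0.12],
    [105,[0,0,0],0],
    [105,[0,0,0],0],
    [105,[0,0,0],0],
  ],
)

```text
time: 29.65
tcp_pos: [0.4994, -0.3257, 0.1737]
tool_rot: [-0.0, 0.999, 0.051, 0.0]
wrist_force: [-0.5, -0.4, 0.1]
opening: 0.0501
finger_force: 0.0
```

Run:
```python
from h import *
print(moves(.5003,-.3283,.033,95.75),robot.sense()['tcp_pos'],robot.sense()['q'])
```

```text
(array([  1.,   3., 141.]), np.float64(0.002), np.float64(-84.2), 'q7', np.float64(-0.32)) [ 0.49935508 -0.32572774  0.17366265] [ 0.05966914  0.75766849  0.8105325   1.74713719 -0.66818079  0.93506778
 -0.31867343]
```

move_arm(
  series=[
    [105,[1,3,30],0],
    [105,[0,0,40],0],
    [105,[0,0,40],0],
    [105,[0,0,31],0],
    [105,[0,0,0],0],
    [255,[0,0,0],0],
    [255,[0,0,0],0],
    [255,[0,0,0],0],
    [255,[0,0,0],0],
    [255,[0,0,0],0],
  ],
  squeeze=110,
)

```text
time: 30.65
tcp_pos: [0.5015, -0.3293, 0.0347]
tool_rot: [0.001, 0.999, 0.05, 0.001]
wrist_force: [-1.1, 0.7, 6.0]
opening: 0.0117
finger_force: 108.1
```

Run:
```python
from h import *
s=robot.sense();print(s['tcp_pos'],s['opening'],s['finger_force'],s['wrist_force'],moves(.578,-.099,.1,-100.5))
```

```text
[ 0.50151526 -0.3292546   0.03468684] 0.011695998025556074 108.10827612876892 [-1.06773745  0.68584425  5.96470384] (array([  99., -221.,  -65.]), np.float64(0.283), np.float64(-84.3), 'q7', np.float64(-0.18))
```

move_arm(
  series=[
    [255,[0,0,-10],0],
    [255,[0,0,-25],0],
    [255,[0,0,-30],0],
    [255,[14,-31,0],0],
    [255,[14,-31,0],0],
    [255,[14,-32,0],0],
    [255,[14,-32,0],0],
    [255,[14,-32,0],0],
    [255,[14,-32,0],0],
    [255,[14,-31,0],0],
  ],
)

```text
time: 31.65
tcp_pos: [0.5767, -0.0988, 0.0983]
tool_rot: [0.001, 0.999, 0.05, 0.0]
wrist_force: [1.6, -2.6, -3.7]
opening: 0.0115
finger_force: 108.3
```

move_arm(
  series=[
    [255,[0,0,0],0.095],
    [255,[0,0,0],0.095],
    [255,[0,0,0],0.094],
    [255,[0,0,0],0],
    [255,[0,0,0],0],
    [255,[0,0,0],0],
  ],
)

```text
time: 32.25
tcp_pos: [0.5762, -0.099, 0.0976]
tool_rot: [-0.0, 0.996, -0.092, 0.0]
wrist_force: [-0.3, 0.0, -5.4]
opening: 0.0115
finger_force: 108.4
```

Run:
```python
from h import *
s=robot.sense();print(s['tcp_pos'],s['opening'],s['finger_force'],s['wrist_force'],moves(.578,-.099,.0482,-100.5))
for nm in('top','side'):
    im=snap(nm,nm+'9');C=cloud(im);h=cv2.cvtColor(im['pixels'],cv2.COLOR_RGB2HSV).astype(int);H,Sa=h[...,0],h[...,1]
    bl=(H>100)&(H<125)&(Sa>150)&(C[...,1]>-.25)&(C[...,1]<.2)&(C[...,0]>.4)&(C[...,2]>.05);P=C[bl]
    r=cv2.minAreaRect((P[:,:2]*1000).astype(np.float32));print(nm,np.round(r[0],1),np.round(r[1],1),round(r[2],2))
    A=np.c_[P[:,:2],np.ones(len(P))];print('plane',np.linalg.lstsq(A,P[:,2],rcond=None)[0].round(3),np.median(P[:,2]).round(4))
im=load('side9');cv2.imwrite('pics/s9c.png',cv2.resize(im['pixels'][130:350,180:440,::-1],None,fx=2.5,fy=2.5))
```

```text
[ 0.57616994 -0.09901486  0.09756267] 0.01153478594504933 108.43517303466797 [-0.26324061  0.02197356 -5.44842562] (array([ 2., -0., 49.]), np.float64(-0.0), np.float64(-100.5), 'q7', np.float64(-0.83))
top [ 527.1 -123.8] [ 92.1 184.3] 30.55
plane [ 0.106 -0.013  0.036] 0.0907
side [576.4 -99.6] [153.7 139.3] 78.84
plane [0.002 0.004 0.091] 0.0917
```

View pics/s9c.png

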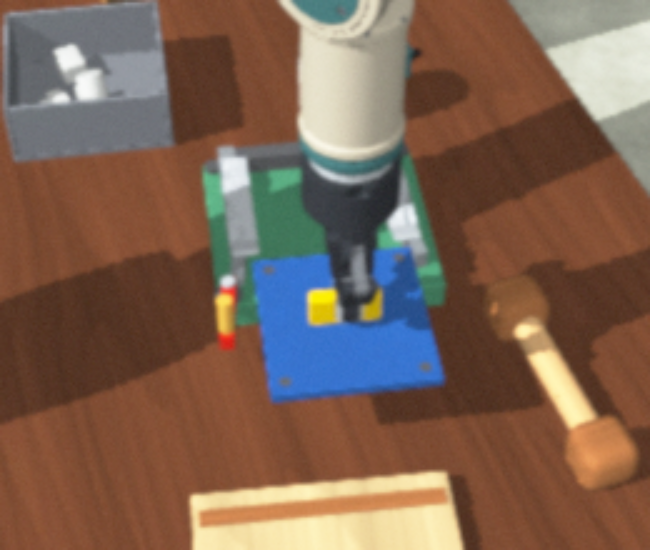

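Plate is held level at crop (350,325), rib centred, just before the mouth; the bed is empty. Lower and begin sliding.

move_arm(
  series=[
    [255,[3,0,20],0],
    [255,[0,0,20],0],
    [255,[0,0,9],0],
    [255,[0,0,0],0],
    [255,[0,-15,0],0],
    [255,[0,-15,0],0],
    [255,[0,-15,0],0],
    [255,[0,-15,0],0],
    [255,[0,0,0],0],
    [255,[0,0,0],0],
  ],
)

```text
time: 33.35
tcp_pos: [0.5903, -0.0401, 0.0484]
tool_rot: [0.0, 0.996, -0.092, 0.0]
wrist_force: [0.1, -0.6, -5.3]
opening: 0.0118
finger_force: 108.4
```

```bash
cat >> h.py <<'E'
def st():
    s=robot.sense();e=np.array([np.cos(np.radians(79.5)),np.sin(np.radians(79.5))]);n=np.array([-e[1],e[0]])
    d=s['tcp_pos'][:2]-np.array([.611,.0777]);f=s['wrist_force'];print('t',round(s['time'],2),'xf,yf,z mm',(np.array([d@e,d@n,s['tcp_pos'][2]])*1000).round(1),'F xf,yf,z',np.round([f[:2]@e,f[:2]@n,f[2]],1),'M',np.round(s['moment'],2),'open',round(s['opening']*1000,1),round(s['finger_force']),moves(0,0,0,-100.5)[2])
E
python3 -c "from h import *;st()"
```

```text
t 33.35 xf,yf,z mm [-119.6   -1.1   48.4] F xf,yf,z [-0.6 -0.2 -5.3] M [-0.07  0.01 -0.01] open 11.8 108 -100.5
```

move_arm(
  series=[
    [255,[0,-8,0],0],
    [255,[0,-8,0],0],
    [255,[0,-8,0],0],
    [255,[0,-8,0],0],
    [255,[0,-8,0],0],
    [255,[0,0,0],0],
  ],
)

```text
time: 33.95
tcp_pos: [0.5978, 0.0009, 0.048]
tool_rot: [-0.001, 0.996, -0.091, -0.0]
wrist_force: [-0.8, 1.6, -5.6]
opening: 0.0116
finger_force: 108.5
```

```bash
python3 -c "from h import *;st()"
```

```text
t 33.95 xf,yf,z mm [-77.9  -1.   48. ] F xf,yf,z [ 1.4  1.1 -5.6] M [ 0.04  0.02 -0.02] open 11.6 108 -100.5
```

move_arm(
  series=[
    [255,[0,-8,0],0],
    [255,[0,-8,0],0],
    [255,[0,-8,0],0],
    [255,[0,-8,0],0],
    [255,[0,-8,0],0],
    [255,[0,-8,0],0],
    [255,[0,-8,0],0],
    [255,[0,-8,0],0],
    [255,[0,0,0],0],
  ],
)

```text
time: 34.85
tcp_pos: [0.6095, 0.0637, 0.0481]
tool_rot: [-0.001, 0.996, -0.091, -0.0]
wrist_force: [0.7, -0.7, -5.7]
opening: 0.0118
finger_force: 108.5
```

```bash
python3 -c "from h import *;st()"
```

```text
t 34.85 xf,yf,z mm [-14.   -1.1  48.1] F xf,yf,z [-0.5 -0.8 -5.7] M [ 0.03  0.04 -0.  ] open 11.8 108 -100.5
```

move_arm(
  series=[
    [255,[0,-4,0.5],0],
    [255,[0,-4,0.5],0],
    [255,[0,-3,0.5],0],
    [255,[0,-2,0],0],
    [255,[0,-1,0],0],
    [255,[0,0,0],0],
  ],
)

```text
time: 35.45
tcp_pos: [0.612, 0.0754, 0.0468]
tool_rot: [-0.0, 0.996, -0.092, 0.0]
wrist_force: [-0.4, 0.9, -5.4]
opening: 0.012
finger_force: 108.7
```

```bash
python3 -c "from h import *;st()"
```

```text
t 35.45 xf,yf,z mm [-2.1 -1.4 46.8] F xf,yf,z [ 0.8  0.6 -5.4] M [ 0.04 -0.1   0.05] open 12.0 109 -100.6
```

move_arm(
  series=[
    [255,[0,-1,0],0],
    [255,[0,-1,0],0],
    [255,[0,-1,0],0],
    [255,[0,-1,0],0],
    [255,[0,0,0],0],
  ],
)

```text
time: 35.95
tcp_pos: [0.6126, 0.0774, 0.047]
tool_rot: [0.001, 0.996, -0.093, 0.0]
wrist_force: [-0.8, -4.9, -3.2]
opening: 0.0121
finger_force: 108.8
```

```bash
python3 -c "from h import *;st()"
```

```text
t 35.95 xf,yf,z mm [-0.  -1.6 47. ] F xf,yf,z [-5.  -0.1 -3.2] M [-1.05  0.22  0.23] open 12.1 109 -100.7
```

move_arm(
  series=[
    [255,[0,-0.5,0.3],0],
    [255,[0,-0.5,0.3],0],
    [255,[0,-0.5,0],0],
    [255,[0,0,0],0],
  ],
)

```text
time: 36.35
tcp_pos: [0.6125, 0.0774, 0.0469]
tool_rot: [0.002, 0.996, -0.093, 0.0]
wrist_force: [-2.0, -8.0, -0.6]
opening: 0.0117
finger_force: 109.4
```

```bash
python3 -c "from h import *;st()"
```

```text
t 36.35 xf,yf,z mm [-0.1 -1.6 46.9] F xf,yf,z [-8.2  0.5 -0.6] M [-1.41  0.49  0.29] open 11.7 109 -100.7
```

Plate is against the stop (−8 N along x_f at x_f≈0). Release and check.

move_arm(
  series=[
    [255,[0,0.5,0],0],
    [190,[0,0,0],0],
    [150,[0,0,0],0],
    [150,[0,0,0],0],
    [150,[0,0,0],0],
    [150,[0,0,-20],0],
    [150,[0,0,-40],0],
    [150,[0,0,-40],0],
    [150,[0,0,-20],0],
    [150,[0,0,0],0],
  ],
  squeeze=40,
)

```text
time: 37.35
tcp_pos: [0.615, 0.0802, 0.1697]
tool_rot: [-0.001, 0.996, -0.092, 0.003]
wrist_force: [0.3, 0.2, -0.3]
opening: 0.0351
finger_force: 0.0
```

Run:
```python
from h import *
st();print(moves(.4895,-.043,.16,33),robot.sense()['q'])
im=snap('side','s10');C=cloud(im);h=cv2.cvtColor(im['pixels'],cv2.COLOR_RGB2HSV).astype(int);H,Sa=h[...,0],h[...,1]
cv2.imwrite('pics/s10c.png',cv2.resize(im['pixels'][160:290,240:380,::-1],None,fx=4,fy=4))
y=(H>22)&(H<34)&(Sa>150)&(C[...,0]>.4)&(C[...,0]<.8)
for lo,hi in((.53,.7),(.4,.53)):
    P=C[y&(C[...,0]>lo)&(C[...,0]<hi)&(C[...,2]>.065)&(C[...,2]<.09)];print(len(P),cv2.minAreaRect((P[:,:2]*1000).astype(np.float32)))
```

```text
t 37.35 xf,yf,z mm [  3.2  -3.5 169.7] F xf,yf,z [ 0.2 -0.3 -0.3] M [-0.04 -0.   -0.  ] open 35.1 0 -100.6
(array([-101.,  144.,    9.]), np.float64(0.81), np.float64(-100.6), 'q7', np.float64(-1.23)) [-0.68790446  0.8448311   0.93892006  1.68915384 -0.78698798  1.02248528
 -1.22968741]
131 ((612.7953491210938, 75.1471939086914), (17.084287643432617, 56.49798583984375), 81.74439239501953)
17 ((487.2563171386719, -44.18610763549805), (9.1177978515625, 7.520683288574219), 2.199091672897339)
```

View pics/s10c.png

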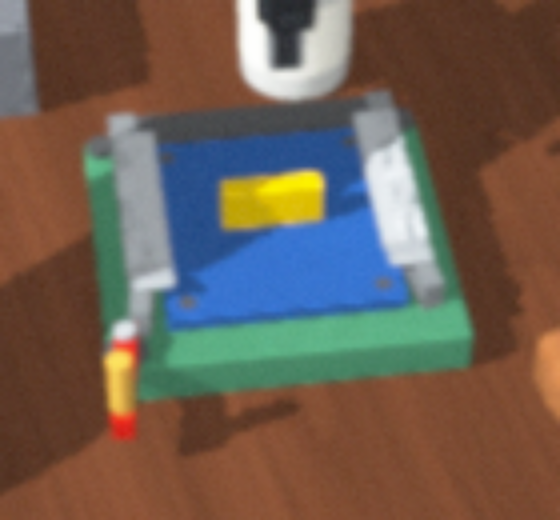

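Plate lies under both lips against the back stop at crop (285,235), rib at (272,200); latch peg at (122,370), still open. On to the peg.

move_arm(
  series=[
    [150,[-20,29,0],0],
    [150,[-20,29,0],0],
    [150,[-20,29,0],0],
    [150,[-20,29,0],0],
    [150,[-21,28,0],0],
    [150,[0,0,0],0.135],
    [150,[0,0,0],0.135],
    [150,[0,0,0],0.135],
    [150,[0,0,0],0.135],
    [150,[0,0,0],0.135],
  ],
)

```text
time: 38.4
tcp_pos: [0.4862, -0.0422, 0.1649]
tool_rot: [0.0, 0.908, -0.419, -0.001]
wrist_force: [-0.3, -1.3, -0.3]
opening: 0.0353
finger_force: 0.0
```

move_arm(
  series=[
    [150,[0,0,0],0.135],
    [150,[0,0,0],0],
    [150,[0,0,0],0],
    [150,[0,0,0],0],
  ],
)

```text
time: 38.8
tcp_pos: [0.4868, -0.0426, 0.1658]
tool_rot: [0.0, 0.879, -0.476, -0.0]
wrist_force: [0.4, 0.4, 0.3]
opening: 0.0352
finger_force: 0.0
```

Run:
```python
from h import *
st();print(moves(.4888,-.0435,.056,33),robot.sense()['q'][6])
```

```text
t 38.8 xf,yf,z mm [-140.9  100.2  165.8] F xf,yf,z [ 0.5 -0.3  0.3] M [-0.02 -0.03  0.01] open 35.2 0 -146.9
(array([  2.,  -1., 110.]), np.float64(0.002), np.float64(-146.9), 'q7', np.float64(-1.55)) -1.5507701259870825
```

move_arm(
  series=[
    [150,[2,-1,30],0],
    [150,[0,0,40],0],
    [150,[0,0,30],0],
    [150,[0,0,10],0],
    [190,[0,0,0],0],
    [190,[0,0,0],0],
    [190,[0,0,0],0],
  ],
)

```text
time: 39.5
tcp_pos: [0.4896, -0.0442, 0.057]
tool_rot: [-0.0, 0.879, -0.477, 0.001]
wrist_force: [0.3, -0.6, -0.1]
opening: 0.0215
finger_force: 0.0
```

move_arm(
  series=[
    [190,[5.2,-5.5,0],0],
    [190,[4.4,-6.1,0],0],
    [190,[3.5,-6.7,0],0],
    [190,[2.5,-7.1,0],0],
    [190,[0,0,0],0],
  ],
)

```text
time: 40.0
tcp_pos: [0.5206, -0.0432, 0.0564]
tool_rot: [-0.0, 0.879, -0.477, 0.001]
wrist_force: [-0.1, -0.0, 0.3]
opening: 0.0218
finger_force: 0.0
```

Run:
```python
from h import *
st();im=snap('side','s11');C=cloud(im);h=cv2.cvtColor(im['pixels'],cv2.COLOR_RGB2HSV).astype(int);H,Sa=h[...,0],h[...,1]
cv2.imwrite('pics/s11c.png',cv2.resize(im['pixels'][160:290,240:380,::-1],None,fx=4,fy=4))
```

```text
t 40.0 xf,yf,z mm [-135.4   66.9   56.4] F xf,yf,z [-0.   0.1  0.3] M [ 0.06 -0.03  0.05] open 21.8 0 -147.0
```

View pics/s11c.png

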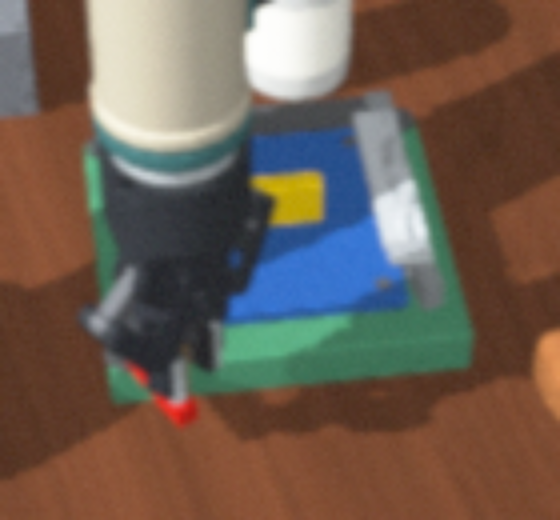

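The bar (red end at (183,410)) has swung with the fingers. Continue the arc.

move_arm(
  series=[
    [190,[1.5,-7.4,0],0],
    [190,[0.5,-7.5,0],0],
    [190,[-0.6,-7.5,0],0],
    [190,[-1.7,-7.4,0],0],
    [190,[-2.7,-7.1,0],0],
    [190,[-3.6,-6.6,0],0],
    [190,[-4.5,-6.1,0],0],
    [190,[-4.9,-5,0],0],
    [190,[0,0,0],0],
  ],
)

```text
time: 40.95
tcp_pos: [0.556, 0.0022, 0.056]
tool_rot: [-0.001, 0.879, -0.476, -0.001]
wrist_force: [0.6, -0.2, -0.2]
opening: 0.0216
finger_force: 0.0
```

```bash
python3 -c "from h import *;st()"
```

```text
t 40.95 xf,yf,z mm [-84.3  40.3  56. ] F xf,yf,z [-0.  -0.6 -0.2] M [ 0.06 -0.03 -0.02] open 21.6 0 -146.9
```

move_arm(
  series=[
    [190,[-2,-2,0],0],
    [190,[-1.5,-2,0],0],
    [190,[-1,-2,0],0],
    [190,[0,0,0],0],
  ],
)

```text
time: 41.35
tcp_pos: [0.5568, 0.0045, 0.0562]
tool_rot: [0.002, 0.878, -0.478, -0.0]
wrist_force: [-4.5, -6.1, 0.4]
opening: 0.0215
finger_force: 3.0
```

```bash
python3 -c "from h import *;st()"
```

```text
t 41.35 xf,yf,z mm [-81.8  39.9  56.2] F xf,yf,z [-6.8  3.3  0.4] M [-1.11  0.82  0.  ] open 21.5 3 -147.1
```

move_arm(
  series=[
    [190,[-1,-1.5,0],0],
    [190,[0,0,0],0],
    [190,[0,0,0],0],
  ],
)

```text
time: 41.65
tcp_pos: [0.5569, 0.0046, 0.0561]
tool_rot: [0.003, 0.878, -0.479, -0.0]
wrist_force: [-5.2, -7.6, 0.0]
opening: 0.0217
finger_force: 4.3
```

```bash
python3 -c "from h import *;st()"
```

```text
t 41.65 xf,yf,z mm [-81.8  39.9  56.1] F xf,yf,z [-8.4  3.7  0. ] M [-1.63  1.07  0.08] open 21.7 4 -147.2
```

move_arm(
  series=[
    [190,[3,5,0],0],
    [150,[0,0,0],0],
    [150,[0,0,0],0],
    [150,[0,0,-40],0],
    [150,[0,0,-40],0],
    [150,[0,0,-40],0],
    [150,[0,40,0],0],
    [150,[0,40,0],0],
    [150,[0,40,0],0],
    [150,[0,0,0],0],
  ],
)

```text
time: 42.65
tcp_pos: [0.4518, -0.0635, 0.1768]
tool_rot: [-0.0, 0.877, -0.48, -0.001]
wrist_force: [1.1, 0.3, -0.2]
opening: 0.0351
finger_force: 0.0
```

Run:
```python
from h import *
st()
for nm in('top','side'):
    im=snap(nm,nm+'12');C=cloud(im);h=cv2.cvtColor(im['pixels'],cv2.COLOR_RGB2HSV).astype(int);H,Sa=h[...,0],h[...,1]
    y=(H>22)&(H<34)&(Sa>150)&(C[...,0]>.5)&(C[...,0]<.59)&(C[...,1]>-.1)&(C[...,2]>.075);P=C[y];print(nm,len(P),P.mean(0) if len(P) else 0)
a=load('top12')['pixels'][180:350,120:370,::-1];b=load('side12')['pixels'][110:290,170:400,::-1]
cv2.imwrite('pics/f.png',np.hstack([cv2.resize(a,(400,272)),cv2.resize(b,(400,313))[:272]]))
```

```text
t 42.65 xf,yf,z mm [-167.9  130.8  176.8] F xf,yf,z [ 0.5 -1.  -0.2] M [ 0.01 -0.07  0.01] open 35.1 0 -147.4
top 3 [0.55733146 0.00394678 0.08258243]
side 12 [ 0.55586141 -0.00140817  0.0833075 ]
```

View pics/f.png

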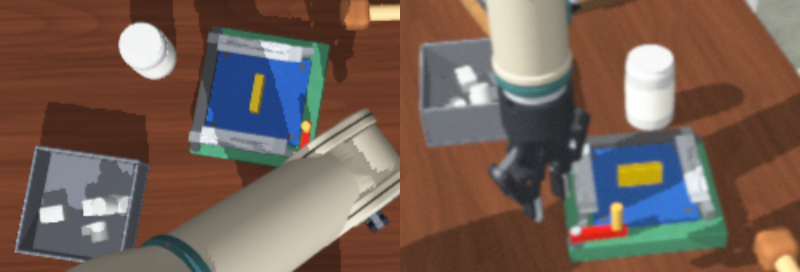

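The plate is home and the latch bar lies across the mouth (red bar at (598,233), peg at (617,217) in the side crop). The measured peg agrees with the shut position to about 1 mm. All five scraps are in the bin.

```bash
python3 -c "from h import *;print(robot.job_done())"
```

```text
the job is handed in; nothing more can be done
None
```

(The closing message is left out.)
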